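Fit the axle circlip of a foot-massage roller

TASK

First blow the axle groove clean: squeeze the red trigger of the air duster all the way and let it spring back. Then take the circlip pliers by their red handles out of the stand, squeeze them fully so that the clip is spread, bring the clip over the end of the upright axle and lower it gently to the groove above the blue roller. Finish while holding the pliers there, upright and still squeezed, with the spread clip level with the middle of the groove, around it and carried only by your grip; leave the plant, the mug and the spare roller alone.

Things in the scene. Friction and masses are not known exactly. Their poses are not given: they have to be found in the camera images.
- pliers: Circlip pliers, loose, 157 mm tall, about 0.17 kg, upright on the stand, tips down, a dark steel circlip fixed on the tips. Origin: midway between the jaws, level with the clip's underside; z up the tool, x across the two handles (squeezed along x), y from the jaws to the clip's centre. Pivot block 30 mm wide at 63 to 81 mm height, slim jaws below. Squeezing spreads tips and clip
- handles (a point): Midway between the two red handles, 125 mm above the pliers' origin, axes as theirs: grip here from above, fingers closing along x. Handles: each 10 mm thick (x), 16 mm wide (y), 90 to 157 mm above the origin; at rest they flare upwards, 51 mm over their outsides here, 59 mm at the top; squeezed they stop parallel, 36 mm over
- clip (a point): Centre of the circlip: 20 mm along the pliers' y from their origin and 2.5 mm above it, axes as theirs. Flat open ring square to z, beside the jaws, 5 mm thick (z), bar 5 mm wide; spread it is round, 27 mm inside, 37 mm outside; at rest it is pinched to under 19 mm inside and does not pass the axle
- handle (a joint): How far the pliers are squeezed (rad): 0 at rest (clip closed), 0.138 at the stop (clip fully spread). Springs back: about 5 N on each handle to start, 10 N to reach the stop; a firm grip holds them against the stop
- axle: Foot-massage roller on its wooden end plate, fixed; origin under the plate's centre, z up along the axle. Plate 150 (x) x 100 (y) x 15 mm; blue knobbly roller, 73 mm diameter over the knobs, 15 to 70 mm height; above it the steel axle stub, 20 mm diameter, up to 106 mm, then a cone narrowing to 10 mm diameter at its end at 118 mm
- groove (a point): Middle of the groove, on the axle's axis, 80 mm above the desk: a brass-coloured neck of 15 mm diameter, 10 mm wide (75 to 85 mm height), its middle 10 mm above the roller's top face and 38 mm below the axle's end
- axle_tip (a point): Centre of the axle's upper end, 118 mm above the desk
- duster: White air duster lying on its side in a fixed stand, nozzle at the groove. Origin on the desk below the barrel's axis; x along the barrel to the nozzle, z up. Barrel 40 mm diameter, axis 80 mm high, x = -75 to +75 mm (nozzle end). Black grip, level, x = -51 to -19, 28 mm thick in z (centre 80 mm high), along -y to y = -115 mm; free from above, in front and behind
- trigger_pad (a point): Middle of the red trigger's front face, at rest x = -3, y = -60, z = 80 mm in the duster's frame (16 mm before the grip); pushed about 10 mm along the duster's -x, towards the grip; moves with the trigger. Trigger 18 mm high. Grip and trigger can be squeezed together from above: 48 mm over both at rest, 38 mm squeezed
- trigger (a joint): Trigger angle (rad): 0 at rest, 0.26 fully squeezed; springs back when let go. About 3 N starts it and 8 N brings it to the stop
- stand: Fixed plywood tool stand, axes about as the pliers', origin under it on the desk at about the pliers' place. Base 12 mm thick, the clip rests on it; back wall 70 mm high (-y side, inner face 10 mm from the origin), two cheeks 47 mm high, inner faces 27 mm to either side; open above and to +y: the pliers lift straight up
- plant: Bystander, leave alone: succulent in a white pot, 64 mm diameter, 105 mm tall, origin under its centre
- mug: Bystander, leave alone: blue mug, 76 mm diameter, 85 mm tall, handle at its +y, origin under its centre
- spare_roller: Bystander, leave alone: a second blue knobbly roller, 73 mm diameter, 55 mm tall, standing on end without axle, origin under its centre
Not all that is in view belongs to the job. What is shaped like the axle but green is not meant. What is shaped like the duster but purple is not meant.

How it is judged:
On the way, in this order (a step that is already met when the one before it is completed fails the run):
1. the duster's trigger is squeezed (at least 0.2 rad) (value of joint trigger above 0.2 rad), for 0.2 s.
2. the trigger has sprung back (under 0.04 rad) (value of joint trigger below 0.04 rad), for 0.2 s.
3. the clip, spread by the gripped pliers, is over the end of the axle (value of joint handle above 0.11 rad and horizontal distance between clip and groove below 0.012 m and z of clip in the frame of groove above 0.03 m and contact force between the fingers and pliers above 3 N), for 0.1 s.
At the end, for the whole second after the job is handed in: Pliers gripped, still, upright within 8 degrees and squeezed (handle joint over 0.11 rad); clip centre within 5 mm of the axle's axis and 4 mm of the groove's height; pliers not resting on axle (under 2.5 N) or duster; trigger released (value of joint handle above 0.11 rad and horizontal distance between clip and groove below 0.005 m and z of clip in the frame of groove between -0.004 and 0.004 m and angle between pliers's own z axis and vertical below 0.14 rad and contact force between the fingers and pliers above 3 N and contact force between pliers and axle below 2.5 N and contact force between pliers and duster below 0.5 N and linear speed of pliers below 0.02 m/s and value of joint trigger below 0.04 rad); the arm keeps its last pose, push and grip.
It fails at once if the pliers or clip are pushed against the axle or roller with more than 25 N (contact force between pliers and axle above 25 N).
It fails at once if the plant is moved more than 25 mm or tipped (distance of plant from where it was at the start of the episode above 0.025 m or angle between plant's own z axis and vertical above 0.4 rad).
It fails at once if the mug is moved more than 25 mm or tipped (distance of mug from where it was at the start of the episode above 0.025 m or angle between mug's own z axis and vertical above 0.4 rad).
It fails at once if the spare roller is moved more than 25 mm or tipped (distance of spare_roller from where it was at the start of the episode above 0.025 m or angle between spare_roller's own z axis and vertical above 0.4 rad).
It also fails if it takes over 54 s, if anything falls off the work surface, if the arm or the gripper's body presses on something with over 40 N, if the wrist force passes 120 N, or if a joint passes its speed limit or range.

ROBOT

A 7-joint arm with a two-finger parallel gripper is mounted at the origin on the work surface. World frame = base frame: x ahead of the robot, y to its left, z up, the work surface at z = 0. Lengths are in m, angles in rad, forces in N, time in s.
With the tool pointing down it reaches from about 0.4 to 0.85 m from the base axis. Payload 10.4 kg.
Tool frame: the origin (TCP) lies at the very end of the fingers, on their centre line; the grasp point (between the pads) lies 19 mm behind it; z points along the fingers, y is the line along which they close (so a half turn about z gives the same grasp; the last joint's range is limited). The gripper opens to 87 mm and grips with 3 to 60 N. Pads are 19 mm wide; open, the fingers measure 117 mm over their backs; the gripper's body (75 mm by 190 mm) begins 51 mm behind the grasp point.
Start: joints at [1.109, 0.332, -0.065, 1.46, 0.022, 1.35, -0.088], TCP at [0.266, -0.566, 0.223] pointing down, gripper open.
Joint ranges: [-2.6, 2.6], [-0.5, 2.12], [-1.47, 1.34], [0.16, 2.42], [-1.27, 4.41], [0.06, 2.06], [-2.6, 2.6]. Speed limits (rad/s): [2.22, 2.22, 2.79, 2.79, 3.14, 3.14, 3.14].

INTERFACE

Orientations are given as a rotation vector (axis times angle).
In Python, from bench import * gives the robot as it stands.
- The arm moves only by the tool apply_moves, never from a script. Its argument "moves" is a list of rows, each an object with "offset": the shift along the world's x, y, z in mm, a list of three; "twist": the turn, a rotation vector about the world's x, y, z in degrees, a list of three. A call has 1 to 20 rows; each row shifts and turns the commanded pose from where the row before left it; what a row does not reach is not made up. A row lasts 1/10 s, in which the tool goes at most 50 mm and 8.59 degrees, less where a joint would pass 70% of its speed; a pose out of reach is approached as far as the arm can. A call with a gripper value outside its range is refused whole. "claw" is the closure, from 0 (fully open) to 1 (shut), set as the call begins (left out, the last holds). The fingers move at their own pace and stop on an object; "force" is the grip in N (left out, the last holds). Time passes only in rows, so rows that do not move let the fingers close. It gives the time, the measured TCP pose, the force, the opening and the grip force at its end, in the units of the state.
- state(): the state, without advancing time (a new reading comes with each control period).
- get_image(name): name is "scene" or "top"; returns a dict with "frame" (420x560x3 uint8, red, green, blue), "camera_matrix" (3x3 intrinsics, pixels), "R" (3x3) and "t" (3): a world point X has camera coordinates R X + t. Camera axes: x right, y down, z forward; pixel columns grow to the right and rows downward; lengths in m; the calibration is good to about 2 mm. A picture is of the moment at which its call begins. There is no depth.
- close_job(): hands the job in; it is judged then, once.
The state is a dict: "clock": time; "q": joint angles; "joint_velocities": joint speeds; "joint_efforts": joint torques, N m; "tool_pos": TCP position; "orientation": TCP orientation; "ft_force": force on the tool from outside, world axes, zero at the start; "ft_torque": the same for the moment, N m; "grip_width": opening from 0.0 (shut) to 1.0 (fully open); "finger_force": force on a finger pad.
Only numpy, scipy, OpenCV 4.12 (cv2) and the standard library are available. Lean on these libraries where they do the work, as an engineer would, in place of code of your own. Each camera call takes 0.05 s, during which the arm holds its last target. There are 200 camera calls.

## Working session

There is one attempt and no reset: what is moved stays moved. The work goes in short steps, Python scripts to look and compute and a tool call to move; the robot and the scene stay as the last step left them, time stands still between calls to the robot, and variables do not carry over. Pictures are saved under pics/ and viewed, at most 13 in all, crops included, and the job is handed in when it is done.

Besides the shell and the picture viewer there is one more tool, called after "Emit:" as a command line: name --argument value ..., lists and objects as JSON in quotes. apply_moves: Moves the arm, as the interface text tells. Its arguments: {"type":"object","properties":{"moves":{"type":"array"},"claw":{"type":"number"},"force":{"type":"number"}},"required":["moves"]}

```bash
mkdir -p pics; cat > h.py <<'E'
from bench import *
import numpy as np, cv2
def snap(n,f):
    d=get_image(n); cv2.imwrite(f,cv2.cvtColor(d["frame"],cv2.COLOR_RGB2BGR)); np.savez(f"cam_{n}.npz",K=d["camera_matrix"],R=d["R"],t=d["t"]); return d
def cam(n):
    d=np.load(f"cam_{n}.npz"); return d["K"],d["R"],d["t"]
def ray(n,u,v,z):
    K,R,t=cam(n); c=-R.T@t; d=R.T@np.linalg.solve(K,[u,v,1]); return c+d*(z-c[2])/d[2]
def proj(n,X):
    K,R,t=cam(n); p=K@(R@np.array(X,float)+t); return p[:2]/p[2]
E
python3 - <<'E'
from h import *
for n in("scene","top"):
    snap(n,f"pics/{n}0.png"); K,R,t=cam(n); print(n,K.round(1).tolist(),(-R.T@t).round(3),R.round(3).tolist())
s=state();print(s)
E
```

```text
scene [[390.0, 0.0, 277.6], [0.0, 390.0, 212.7], [0.0, 0.0, 1.0]] [ 0.963 -0.43   0.978] [[0.809, 0.587, -0.012], [0.478, -0.67, -0.568], [-0.341, 0.454, -0.823]]
top [[483.4, 0.0, 284.4], [0.0, 483.4, 209.2], [0.0, 0.0, 1.0]] [0.373 0.027 1.246] [[-0.028, -0.999, -0.019], [-0.981, 0.031, -0.192], [0.192, 0.013, -0.981]]
{'clock': 0.1, 'q': array([ 1.10933878,  0.33277565, -0.06470443,  1.4608458 ,  0.02161469,
        1.34992572, -0.088523  ]), 'joint_velocities': array([-0.00023691,  0.00013492, -0.00060097, -0.00098463,  0.00076987,
       -0.00208195, -0.00052866]), 'joint_efforts': array([ 2.09175851e-03, -6.24543142e+01,  2.51125050e-02, -3.90715599e+01,
       -6.13574451e-02,  3.66224174e-02,  1.17998820e-04]), 'tool_pos': array([ 0.26541152, -0.56545966,  0.22185965]), 'orientation': array([-3.06508034e+00, -6.83578764e-01,  5.38649238e-04]), 'ft_force': array([ 0.4493021 , -0.36437391, -0.45462268]), 'ft_torque': array([0.01819883, 0.02982879, 0.00191993]), 'finger_force': 0.0, 'grip_width': 0.9971701083435375}
```

View pics/scene0.png

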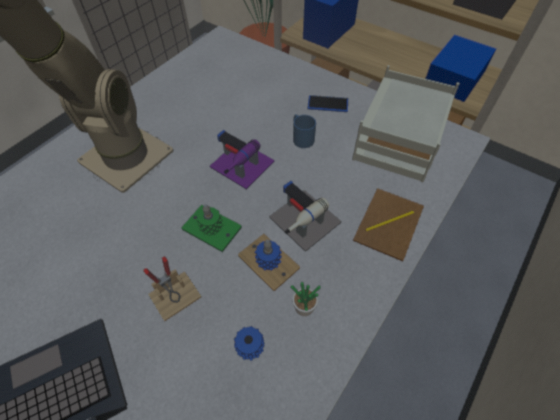

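View pics/top0.png

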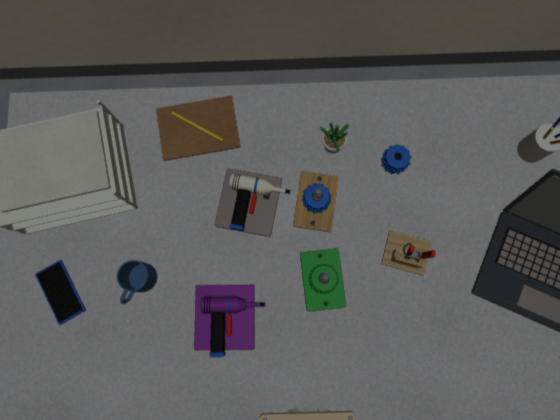

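The pictures show the blue axle at (317,198) in the top view, the white duster at (255,195) and the pliers in their stand at (410,253). The green and purple copies are decoys. I'll enlarge these areas.

```bash
python3 - <<'E'
from h import *
def crop(f,x,y,w,h,k,o):
    a=cv2.imread(f)[y:y+h,x:x+w]; a=cv2.resize(a,None,fx=k,fy=k,interpolation=cv2.INTER_CUBIC); a=np.clip(a*1.6,0,255).astype('uint8')
    for i in range(0,w,10):
        cv2.line(a,(i*k,0),(i*k,4 if i%50 else 12),(0,255,255),1)
        if i%20==0: cv2.putText(a,str(x+i),(i*k,22),0,.35,(0,255,255),1)
    for i in range(0,h,10):
        cv2.line(a,(0,i*k),(4,i*k),(0,255,255),1)
        if i%20==0: cv2.putText(a,str(y+i),(6,i*k+4),0,.35,(0,255,255),1)
    return a
def pair(A,B): 
    h=max(A.shape[0],B.shape[0]); return np.hstack([np.pad(i,((0,h-i.shape[0]),(0,0),(0,0))) for i in(A,B)])
cv2.imwrite("pics/c1.png",crop("pics/top0.png",210,160,130,80,6,0))
cv2.imwrite("pics/c2.png",pair(crop("pics/top0.png",375,220,65,65,6,0),crop("pics/scene0.png",140,250,65,75,6,0)))
cv2.imwrite("pics/c3.png",crop("pics/scene0.png",235,170,110,120,5,0))
E
```

```text
(no output)
```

View pics/c1.png

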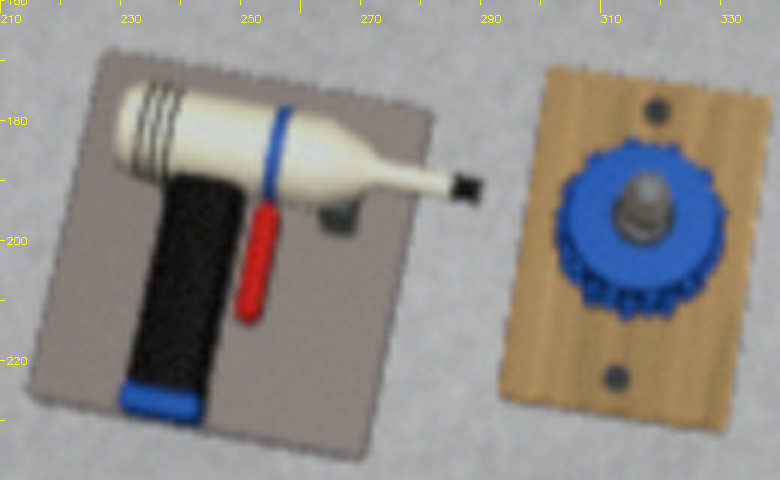

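View pics/c2.png

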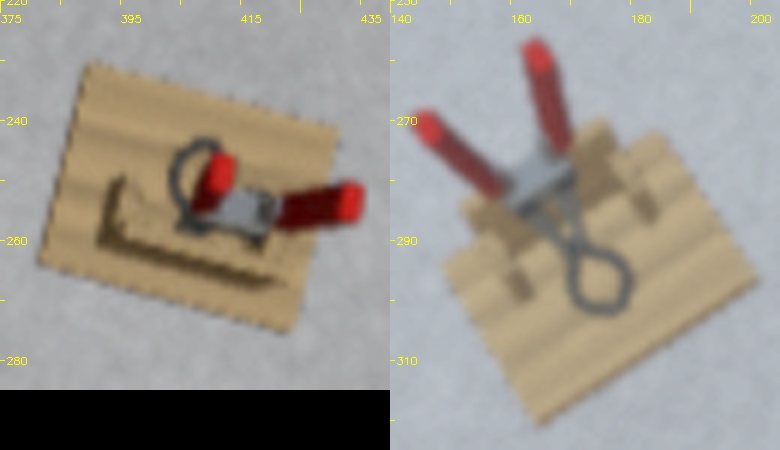

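View pics/c3.png

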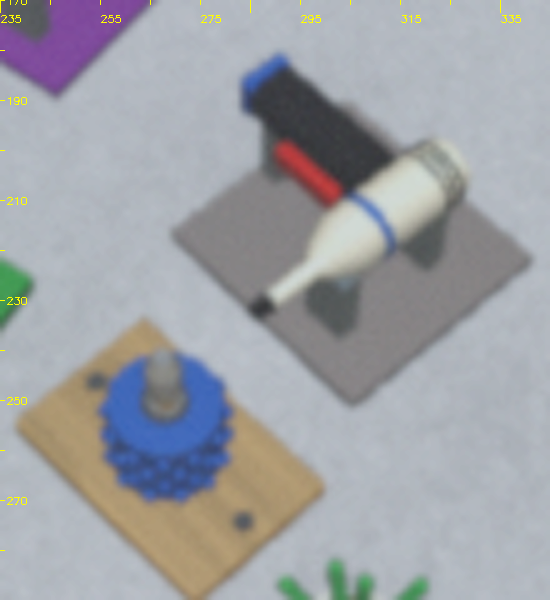

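```bash
cat > m.py <<'E'
from h import *
from scipy.optimize import least_squares
def o(x0,y0,k,p): return (x0+(p[0]+.5)/k-.5, y0+(p[1]+.5)/k-.5)
C1=lambda *p:o(210,160,6,p); C2=lambda *p:o(375,220,6,p); C2b=lambda x,y:o(140,250,6,(x-390,y)); C3=lambda *p:o(235,170,5,p)
def tri(a,b):
    r=least_squares(lambda X:np.r_[proj("top",X)-a,proj("scene",X)-b],[.6,0,.08]); return r.x.round(4),r.fun.round(1)
def rt(p,z): return ray("top",*p,z)
def rs(p,z): return ray("scene",*p,z)
E
python3 - <<'E'
from m import *
print("plate top", [rt(C1(*p),.015)[:2].round(4).tolist() for p in((548,67),(772,97),(724,432),(500,398))], np.mean([rt(C1(*p),.015) for p in((548,67),(772,97),(724,432),(500,398))],0))
print("plate scene", [rs(C3(*p),.015)[:2].round(4).tolist() for p in((145,318),(325,488),(195,600),(17,426))], np.mean([rs(C3(*p),.015) for p in((145,318),(325,488),(195,600),(17,426))],0))
print("tip top",rt(C1(651,181),.118),"scene",rs(C3(163,354),.118))
print("roller face top",rt(C1(644,217),.07),"scene",rs(C3(166,403),.07))
print("screws", [rt(C1(*p),.015).round(4) for p in((657,110),(617,378))],[rs(C3(*p),.015).round(4) for p in((96,381),(243,521))])
print("duster: nozzle tip",tri(C1(482,190),C3(255,308)), rt(C1(482,190),.08),rs(C3(255,308),.08))
print("back ",rt(C1(122,132),.08))
print("grip end top face z.094", [rt(C1(*p),.094).round(4) for p in((122,400),(200,412))],[rs(C3(*p),.094).round(4) for p in((285,60),(247,88))])
print("trigger outer end z.089",rt(C1(250,316),.089), rs(C3(285,147),.089))
print("base corners z.0",[rt(C1(*p),.005).round(4) for p in((105,50),(433,103),(365,460),(30,397))],[rs(C3(*p),.005).round(4) for p in((533,260),(352,405),(172,233))])
print("handles",tri(C2(222,165),C2b(538,50)),tri(C2(350,202),C2b(428,122)))
print([rt(C2(*p),.157).round(4) for p in((222,165),(350,202))],[rs(C2b(*p),.157).round(4) for p in((538,50),(428,122))])
print("stand base",[rt(C2(*p),.012).round(4) for p in((88,63),(337,130),(290,332),(40,263))])
print("stand base s",[rs(C2b(*p),.012).round(4) for p in((760,282),(540,425))])
print("ring scene",rs(C2b(601,280),.0145))
E
```

```text
plate top [[0.7157, -0.0028], [0.6989, -0.1002], [0.5516, -0.0725], [0.5693, 0.0229]] [ 0.63388963 -0.03816469  0.015     ]
plate scene [[0.5736, 0.0192], [0.7195, -0.0105], [0.7005, -0.1047], [0.5581, -0.0789]] [ 0.63790116 -0.04373447  0.015     ]
tip top [ 0.63859774 -0.0397167   0.118     ] scene [ 0.63580419 -0.04075742  0.118     ]
roller face top [ 0.63467494 -0.03903564  0.07      ] scene [ 0.63685183 -0.04219176  0.07      ]
screws [array([ 0.6947, -0.0498,  0.015 ]), array([ 0.5765, -0.0277,  0.015 ])] [array([ 0.5762, -0.0304,  0.015 ]), array([ 0.6945, -0.0527,  0.015 ])]
duster: nozzle tip (array([0.6454, 0.0277, 0.082 ]), array([ 0.1,  0. ,  0.1, -0. ])) [0.64597571 0.02781715 0.08      ] [0.64456532 0.02854181 0.08      ]
back  [0.67546702 0.17652094 0.08      ]
grip end top face z.094 [array([0.5605, 0.1754, 0.094 ]), array([0.5547, 0.144 , 0.094 ])] [array([0.5656, 0.1702, 0.094 ]), array([0.5596, 0.1405, 0.094 ])]
trigger outer end z.089 [0.59431171 0.12367413 0.089     ] [0.59954376 0.12153223 0.089     ]
base corners z.0 [array([0.7328, 0.1935, 0.005 ]), array([0.7037, 0.0483, 0.005 ]), array([0.5456, 0.0819, 0.005 ]), array([0.5776, 0.2269, 0.005 ])] [array([0.7331, 0.1905, 0.005 ]), array([0.7001, 0.046 , 0.005 ]), array([0.5465, 0.0812, 0.005 ])]
handles (array([ 0.4882, -0.2406,  0.1681]), array([ 0.6,  0.4,  0.8, -0.2])) (array([ 0.4737, -0.2873,  0.1647]), array([ 0.4,  0.2,  0.5, -0.1]))
[array([ 0.4903, -0.2421,  0.157 ]), array([ 0.475 , -0.2886,  0.157 ])] [array([ 0.4805, -0.2394,  0.157 ]), array([ 0.4683, -0.2868,  0.157 ])]
stand base [array([ 0.5514, -0.2242,  0.012 ]), array([ 0.5194, -0.3278,  0.012 ]), array([ 0.4348, -0.3009,  0.012 ]), array([ 0.4667, -0.1981,  0.012 ])]
stand base s [array([ 0.5569, -0.2303,  0.012 ]), array([ 0.5245, -0.3323,  0.012 ])]
ring scene [ 0.50071595 -0.27078179  0.0145    ]
```

Emit:
apply_moves --moves '[{"offset":[0,0,40],"twist":[0,0,0]},{"offset":[0,0,45],"twist":[0,0,0]},{"offset":[0,0,45],"twist":[0,0,0]},{"offset":[10,20,0],"twist":[0,0,-2]},{"offset":[20,42,0],"twist":[0,0,-2]},{"offset":[20,42,0],"twist":[0,0,-2]},{"offset":[20,42,0],"twist":[0,0,-2]},{"offset":[20,42,0],"twist":[0,0,-2]},{"offset":[20,42,0],"twist":[0,0,-2]},{"offset":[20,42,0],"twist":[0,0,-2]},{"offset":[20,42,0],"twist":[0,0,-2]},{"offset":[20,42,0],"twist":[0,0,-2]},{"offset":[20,42,0],"twist":[0,0,-2]},{"offset":[20,42,0],"twist":[0,0,-2]},{"offset":[20,42,0],"twist":[0,0,-2]},{"offset":[20,42,0],"twist":[0,0,-2]},{"offset":[20,42,0],"twist":[0,0,-2]},{"offset":[20,42,0],"twist":[0,0,-2]},{"offset":[20,42,0],"twist":[0,0,-2]},{"offset":[20,42,0],"twist":[0,0,-2]}]' --claw 0

```text
clock: 2.1
tool_pos: [0.5961, 0.1276, 0.3522]
orientation: [3.132, -0.246, -0.0]
ft_force: [0.8, -1.3, 0.2]
grip_width: 0.997
finger_force: 0.0
```

Emit:
apply_moves --moves '[{"offset":[12,17,0],"twist":[0,0,-2.4]},{"offset":[0,0,-40],"twist":[0,0,0]},{"offset":[0,0,-45],"twist":[0,0,0]},{"offset":[0,0,-45],"twist":[0,0,0]},{"offset":[0,0,-45],"twist":[0,0,0]},{"offset":[0,0,-25],"twist":[0,0,0]},{"offset":[0,0,-10],"twist":[0,0,0]},{"offset":[0,0,0],"twist":[0,0,0]}]'

```text
clock: 2.9
tool_pos: [0.607, 0.143, 0.1416]
orientation: [3.126, -0.308, -0.003]
ft_force: [0.2, 0.0, 0.7]
grip_width: 1.0
finger_force: 0.0
```

```bash
python3 - <<'E'
from h import *
s=state();print(s["tool_pos"],s["ft_force"])
a=snap("top","pics/t1.png");snap("scene","pics/s1.png")
def z(f,x,y,w,h,k): return np.clip(1.6*cv2.resize(cv2.imread(f)[y:y+h,x:x+w],None,fx=k,fy=k,interpolation=cv2.INTER_CUBIC),0,255)
cv2.imwrite("pics/c4.png",np.hstack([z("pics/t1.png",200,150,100,100,4),z("pics/s1.png",245,150,100,100,4)]))
E
```

```text
[0.60698406 0.14298093 0.14156388] [0.18019716 0.04036141 0.65469178][ WARN:0@1.641] global loadsave.cpp:1063 imwrite_ Unsupported depth image for selected encoder is fallbacked to CV_8U.
```

View pics/c4.png

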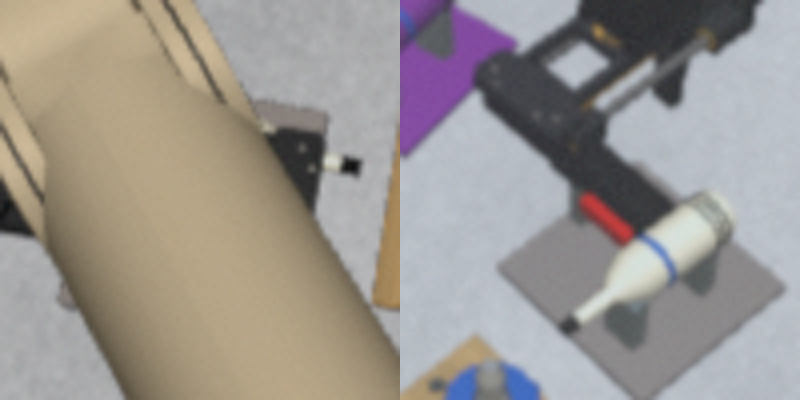

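The scene view shows the open fingers above the grip and trigger, and the arm hides the duster in the top view. The pose fits the measurements, so I'll descend.

Emit:
apply_moves --moves '[{"offset":[0.5,1,-20],"twist":[0,0,0]},{"offset":[0,0,-20],"twist":[0,0,0]},{"offset":[0,0,-20],"twist":[0,0,0]},{"offset":[0,0,-15],"twist":[0,0,0]},{"offset":[0,0,-5],"twist":[0,0,0]},{"offset":[0,0,0],"twist":[0,0,0]}]'

```text
clock: 3.6
tool_pos: [0.6083, 0.1443, 0.0629]
orientation: [-3.126, 0.308, -0.0]
ft_force: [-0.4, -0.1, 0.0]
grip_width: 1.003
finger_force: 0.0
```

Emit:
apply_moves --moves '[{"offset":[0,0,0],"twist":[0,0,0]},{"offset":[0,0,0],"twist":[0,0,0]},{"offset":[0,0,0],"twist":[0,0,0]},{"offset":[0,0,0],"twist":[0,0,0]},{"offset":[0,0,0],"twist":[0,0,0]},{"offset":[0,0,0],"twist":[0,0,0]},{"offset":[0,0,0],"twist":[0,0,0]},{"offset":[0,0,0],"twist":[0,0,0]},{"offset":[0,0,0],"twist":[0,0,0]},{"offset":[0,0,0],"twist":[0,0,0]}]' --claw 1 --force 25

```text
clock: 4.6
tool_pos: [0.6075, 0.1444, 0.0623]
orientation: [3.126, -0.308, -0.002]
ft_force: [-4.9, 1.7, -0.4]
grip_width: 0.44
finger_force: 26.3
```

Emit:
apply_moves --moves '[{"offset":[0,0,0],"twist":[0,0,0]},{"offset":[0,0,0],"twist":[0,0,0]},{"offset":[0,0,0],"twist":[0,0,0]}]'

```text
clock: 4.9
tool_pos: [0.6075, 0.1444, 0.0623]
orientation: [3.126, -0.308, -0.002]
ft_force: [-4.8, 1.4, 0.7]
grip_width: 0.443
finger_force: 26.3
```

Emit:
apply_moves --moves '[{"offset":[0,0,0],"twist":[0,0,0]},{"offset":[0,0,0],"twist":[0,0,0]},{"offset":[0,0,0],"twist":[0,0,0]},{"offset":[0,0,0],"twist":[0,0,0]},{"offset":[0,0,0],"twist":[0,0,0]},{"offset":[0,0,0],"twist":[0,0,0]},{"offset":[0,0,0],"twist":[0,0,0]},{"offset":[0,0,0],"twist":[0,0,0]},{"offset":[0,0,30],"twist":[0,0,0]},{"offset":[0,0,45],"twist":[0,0,0]},{"offset":[0,0,45],"twist":[0,0,0]},{"offset":[0,0,45],"twist":[0,0,0]},{"offset":[0,0,45],"twist":[0,0,0]},{"offset":[0,0,0],"twist":[0,0,0]}]' --claw 0

```text
clock: 6.3
tool_pos: [0.6102, 0.1455, 0.2797]
orientation: [-3.123, 0.308, -0.015]
ft_force: [-0.5, 1.1, -0.5]
grip_width: 0.997
finger_force: 0.0
```

Emit:
apply_moves --moves '[{"offset":[-6,-20,0],"twist":[0,0,-0.6]},{"offset":[-13,-41,0],"twist":[0,0,-0.6]},{"offset":[-13,-41,0],"twist":[0,0,-0.6]},{"offset":[-13,-41,0],"twist":[0,0,-0.6]},{"offset":[-13,-41,0],"twist":[0,0,-0.6]},{"offset":[-13,-41,0],"twist":[0,0,-0.6]},{"offset":[-13,-41,0],"twist":[0,0,-0.6]},{"offset":[-13,-41,0],"twist":[0,0,-0.6]},{"offset":[-13,-41,0],"twist":[0,0,-0.6]},{"offset":[-13,-41,0],"twist":[0,0,-0.6]},{"offset":[-4,-20,0],"twist":[0,0,0]},{"offset":[0,0,-30],"twist":[0,0,0]},{"offset":[0,0,-30],"twist":[0,0,0]},{"offset":[0,0,0],"twist":[0,0,0]},{"offset":[0,0,0],"twist":[0,0,0]}]'

```text
clock: 7.8
tool_pos: [0.4811, -0.2646, 0.2129]
orientation: [-3.106, 0.471, 0.001]
ft_force: [-0.0, 0.3, 0.2]
grip_width: 1.0
finger_force: 0.0
```

```bash
python3 - <<'E'
from h import *
s=state();print(s["tool_pos"],s["orientation"])
snap("top","pics/t2.png");snap("scene","pics/s2.png")
def z(f,x,y,w,h,k): return np.clip(1.6*cv2.resize(cv2.imread(f)[y:y+h,x:x+w],None,fx=k,fy=k,interpolation=cv2.INTER_CUBIC),0,255).astype('uint8')
cv2.imwrite("pics/c5.png",np.hstack([z("pics/t2.png",365,205,100,100,4),z("pics/s2.png",120,225,100,100,4)]))
E
```

```text
[ 0.48105091 -0.26459235  0.21294041] [-3.10596766e+00  4.70734561e-01  8.02471244e-04]
```

View pics/c5.png

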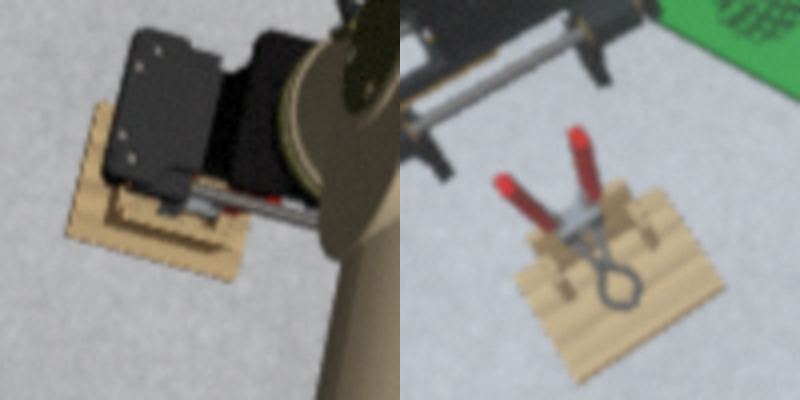

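The crop shows the fingertips at (600,82) and (445,178), straddling the handle tops at (577,132) and (507,185). I'll check that against the projection.

```bash
python3 - <<'E'
from h import *
print(proj("scene",[.481,-.2646,.213]),proj("scene",[.481,-.2646,.168]))
E
```

```text
[149.97902895 254.3449254 ] [155.41972348 263.64618924]
```

Emit:
apply_moves --moves '[{"offset":[0,0,-20],"twist":[0,0,0]},{"offset":[0,0,-20],"twist":[0,0,0]},{"offset":[0,0,-20],"twist":[0,0,0]},{"offset":[0,0,-20],"twist":[0,0,0]},{"offset":[0,0,-15],"twist":[0,0,0]},{"offset":[0,0,0],"twist":[0,0,0]},{"offset":[0,0,0],"twist":[0,0,0]}]'

```text
clock: 8.6
tool_pos: [0.4816, -0.265, 0.1186]
orientation: [3.106, -0.471, 0.002]
ft_force: [-0.2, -0.5, -0.2]
grip_width: 0.998
finger_force: 0.0
```

Emit:
apply_moves --moves '[{"offset":[0,0,0],"twist":[0,0,0]},{"offset":[0,0,0],"twist":[0,0,0]},{"offset":[0,0,0],"twist":[0,0,0]},{"offset":[0,0,0],"twist":[0,0,0]},{"offset":[0,0,0],"twist":[0,0,0]},{"offset":[0,0,0],"twist":[0,0,0]},{"offset":[0,0,0],"twist":[0,0,0]},{"offset":[0,0,0],"twist":[0,0,0]},{"offset":[0,0,0],"twist":[0,0,0]},{"offset":[0,0,0],"twist":[0,0,0]},{"offset":[0,0,0],"twist":[0,0,0]},{"offset":[0,0,0],"twist":[0,0,0]}]' --claw 1 --force 40

```text
clock: 9.8
tool_pos: [0.4812, -0.2661, 0.1191]
orientation: [3.104, -0.473, 0.002]
ft_force: [-3.8, -1.4, 11.2]
grip_width: 0.402
finger_force: 40.0
```

Emit:
apply_moves --moves '[{"offset":[0,0,5],"twist":[0,0,0]},{"offset":[0,0,10],"twist":[0,0,0]},{"offset":[0,0,20],"twist":[0,0,0]},{"offset":[0,0,25],"twist":[0,0,0]},{"offset":[0,0,25],"twist":[0,0,0]},{"offset":[0,0,25],"twist":[0,0,0]},{"offset":[0,0,25],"twist":[0,0,0]},{"offset":[0,0,15],"twist":[0,0,0]},{"offset":[0,0,10],"twist":[0,0,0]},{"offset":[6,11,0],"twist":[0,0,0]},{"offset":[13,22,0],"twist":[0,0,0]},{"offset":[13,22,0],"twist":[0,0,0]},{"offset":[13,22,0],"twist":[0,0,0]},{"offset":[13,22,0],"twist":[0,0,0]},{"offset":[13,22,0],"twist":[0,0,0]},{"offset":[13,22,0],"twist":[0,0,0]},{"offset":[13,22,0],"twist":[0,0,0]},{"offset":[13,22,0],"twist":[0,0,0]},{"offset":[13,22,0],"twist":[0,0,0]},{"offset":[13,22,0],"twist":[0,0,0]}]'

```text
clock: 11.8
tool_pos: [0.617, -0.0316, 0.276]
orientation: [-3.106, 0.47, 0.004]
ft_force: [-0.2, -0.6, -2.3]
grip_width: 0.398
finger_force: 40.0
```

Emit:
apply_moves --moves '[{"offset":[0,0,0],"twist":[0,0,0]},{"offset":[0,0,0],"twist":[0,0,0]},{"offset":[0,0,0],"twist":[0,0,0]}]'

```text
clock: 12.1
tool_pos: [0.6166, -0.0343, 0.2768]
orientation: [3.105, -0.472, -0.002]
ft_force: [-1.6, -0.0, -2.1]
grip_width: 0.398
finger_force: 40.0
```

```bash
python3 - <<'E'
from h import *
s=state();print(s["tool_pos"],s["orientation"],s["ft_force"])
snap("top","pics/t3.png");snap("scene","pics/s3.png")
def z(f,x,y,w,h,k): return np.clip(1.6*cv2.resize(cv2.imread(f)[y:y+h,x:x+w],None,fx=k,fy=k,interpolation=cv2.INTER_CUBIC),0,255).astype('uint8')
a=np.zeros((600,800,3),'uint8')
a[:480,:300]=z("pics/t3.png",290,150,75,120,4);a[:600,300:800]=z("pics/s3.png",225,190,83,100,6)[:600,:500][:,:500] if 0 else np.pad(z("pics/s3.png",225,190,83,100,6),((0,0),(0,2),(0,0)))
cv2.imwrite("pics/c6.png",a)
E
```

```text
[ 0.61662967 -0.03431214  0.27675744] [ 3.10530275e+00 -4.72330692e-01 -1.99163731e-03] [-1.59027763 -0.02857741 -2.1300593 ]
```

View pics/c6.png

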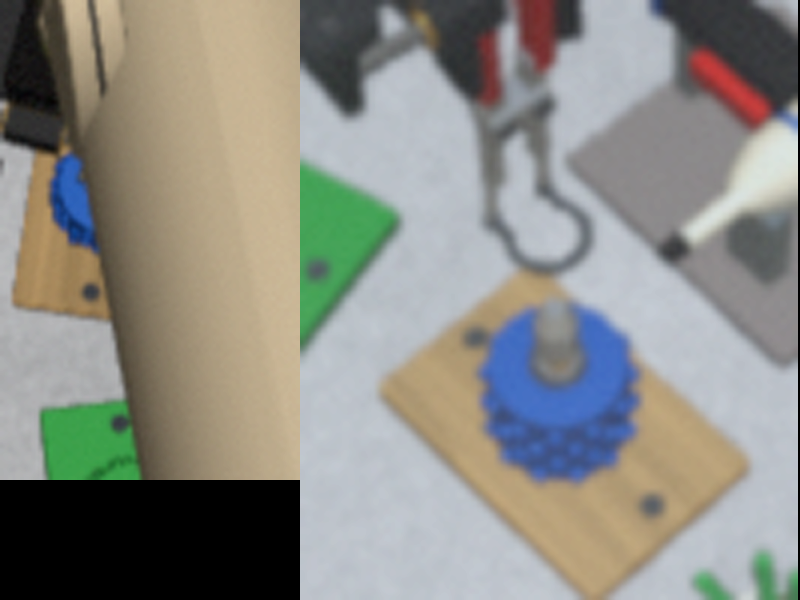

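```bash
cat > r.py <<'E'
from m import *
C6=lambda x,y:o(225,190,6,(x-300,y))
def inv(p): return 300+(p[0]-225+.5)*6-.5,(p[1]-190+.5)*6-.5
def ext(c,r):
    a=np.linspace(0,6.283,180); P=np.array([inv(proj("scene",[c[0]+r*np.cos(t),c[1]+r*np.sin(t),c[2]])) for t in a]); return P.min(0).round(1),P.max(0).round(1)
E
python3 - <<'E'
from r import *
print("ring at seen centre",rs(C6(548,230),.1722))
c=(.6357,-.0402,.1722); print(ext(c,.0185),ext(c,.0135),inv(proj("scene",c)))
print("tip",rs(C6(556,306),.118), "tip width", ext((.6363,-.0405,.118),.005),"groove mid",inv(proj("scene",(.6363,-.0405,.08))),"roller",ext((.6363,-.0405,.07),.0365))
# dark pixels of ring: fit
a=cv2.cvtColor(cv2.imread("pics/s3.png"),cv2.COLOR_BGR2GRAY)[216:238,255:276]
for r in a: print(' '.join(f"{v:3d}" for v in r))
E
```

```text
ring at seen centre [ 0.63272349 -0.03883934  0.1722    ]
(array([506.4, 197.8]), array([597.3, 274.8])) (array([518.7, 208. ]), array([585. , 264.2])) (np.float64(551.8393506512939), np.float64(235.89512805363506))
tip [ 0.63623311 -0.04111728  0.118     ] tip width (array([545.3, 294.9]), array([568.7, 315.2])) groove mid (np.float64(559.8632560453002), np.float64(349.1695337065536)) roller (array([478.1, 289.4]), array([643.1, 434.1]))
 80  68  69  81 105 117 118 116 104  82  76  94 113 114  96  87  87  86  86  86  87
 84  67  69  81 102 116 118 118 112  90  79  94 113 113  97  84  83  87  87  87  86
 84  68  69  78 100 115 119 119 113  91  79  92 112 115 106  90  81  83  86  87  86
 87  71  70  78  99 115 119 121 114  90  75  87 109 116 115 105  88  81  83  85  86
 93  76  73  85 105 117 120 121 114  84  71  79 102 117 119 116 108  90  82  83  84
 99  80  82 100 114 118 121 121 113  81  62  67  89 111 118 120 117 109  93  83  82
102  83  85 108 118 120 119 120 113  91  73  66  76  97 110 116 118 118 109  93  81
101  83  86 109 119 120 119 118 116 109 103  89  72  76  89 104 114 1
[... 490 characters left out ...]
 122 117  97  73  84 112 121
118 118 115 102  78  79 108 119 121 121 120 123 123 124 123 114  91  71  85 112 121
119 119 118 112  89  75  95 113 119 120 121 122 123 123 118 102  77  73  96 116 121
119 120 121 116  99  76  78  96 109 114 116 116 119 116  98  80  71  84 109 120 122
119 120 120 120 111  91  75  75  84  89  94  97  96  92  76  72  84 105 118 121 123
119 119 121 121 119 109  91  76  70  69  69  72  74  73  79  90 107 117 120 121 123
120 120 121 121 117 111  99  90  82  73  72  71  79  90 105 114 120 121 122 122 124
120 120 121 117 110 106 103  99  95  91  89  90  97 109 120 122 123 121 121 121 122
121 120 117 111 104 103 103 102 100  99  97  98 101 111 120 124 123 122 121 122 124
```

Emit:
apply_moves --moves '[{"offset":[2,1,0],"twist":[0,0,0]},{"offset":[0,0,-10],"twist":[0,0,0]},{"offset":[0,0,-10],"twist":[0,0,0]},{"offset":[0,0,-10],"twist":[0,0,0]},{"offset":[0,0,-10],"twist":[0,0,0]},{"offset":[0,0,0],"twist":[0,0,0]},{"offset":[0,0,0],"twist":[0,0,0]},{"offset":[0,0,0],"twist":[0,0,0]}]'

```text
clock: 13.0
tool_pos: [0.6193, -0.0327, 0.2381]
orientation: [-3.106, 0.471, -0.001]
ft_force: [-0.5, -0.1, -1.3]
grip_width: 0.397
finger_force: 40.0
```

```bash
python3 - <<'E'
from r import *
s=state();print(s["tool_pos"],s["ft_force"])
snap("scene","pics/s4.png"); snap("top","pics/t4.png")
x,y,w,h,k=240,195,55,60,10
a=np.clip(1.6*cv2.resize(cv2.imread("pics/s4.png")[y:y+h,x:x+w],None,fx=k,fy=k,interpolation=cv2.INTER_CUBIC),0,255).astype('uint8')
cv2.imwrite("pics/c7.png",a)
p=s["tool_pos"]; c=np.array([p[0]+.0191,p[1]-.0059,p[2]-.1045])
f=lambda X:((np.array(proj("scene",X))-[x,y]+.5)*k).round(0)
e=lambda c,r:[f([c[0]+r*np.cos(t),c[1]+r*np.sin(t),c[2]]) for t in np.linspace(0,6.283,100)]
for c,r in((c,.0185),(c,.0135),((.6363,-.0405,.118),.005),((.6363,-.0405,.106),.01)): E=np.array(e(c,r)); print(c,r,E.min(0),E.max(0),f(c))
E
```

```text
[ 0.61929976 -0.03270285  0.23811081] [-0.48195709 -0.10969313 -1.31434887]
[ 0.63839976 -0.03860285  0.13361081] 0.0185 [215. 364.] [362. 490.] [288. 427.]
[ 0.63839976 -0.03860285  0.13361081] 0.0135 [235. 381.] [342. 473.] [288. 427.]
(0.6363, -0.0405, 0.118) 0.005 [260. 442.] [299. 476.] [279. 459.]
(0.6363, -0.0405, 0.106) 0.01 [242. 450.] [319. 517.] [281. 483.]
```

View pics/c7.png

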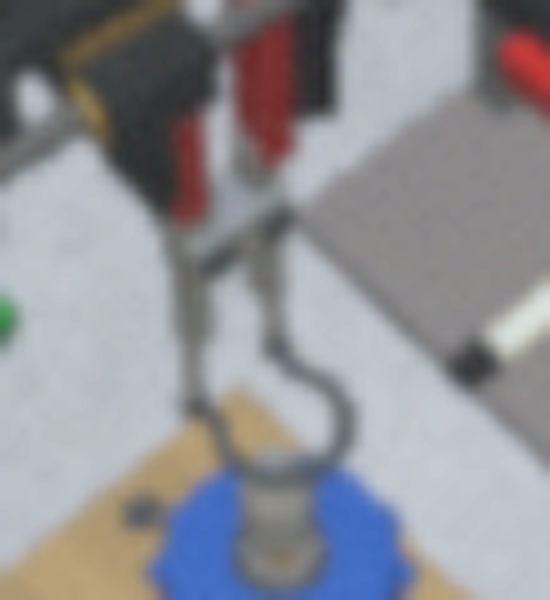

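```bash
cat > fit.py <<'E'
from m import *
S=16
def ringmask(c,x,y,w,h,half=100):
    m=np.zeros((h*S,w*S),'uint8'); a=np.radians(-17.3+np.linspace(-half,half,60))
    for z in(-.0025,0,.0025):
        P=[proj("scene",[c[0]+r*np.cos(t),c[1]+r*np.sin(t),c[2]+z]) for r,A in((.0185,a),(.0135,a[::-1])) for t in A]
        cv2.fillPoly(m,[((np.array(P)-[x,y]+.5)*S).astype(int)],255)
    return cv2.resize(m,(w,h),interpolation=cv2.INTER_AREA)/255.
def fit(f,c0,z,ymax=999):
    x,y,w,h=252,205,32,45
    g=cv2.GaussianBlur(cv2.cvtColor(cv2.imread(f),cv2.COLOR_BGR2GRAY),(0,0),.5).astype(float)[y:y+h,x:x+w]
    roi=cv2.dilate(ringmask((c0[0],c0[1],z),x,y,w,h),np.ones((5,5)))>.1; roi[ymax-y:]=0
    best=[]
    for dx in np.arange(-6,6.1,.5):
        for dy in np.arange(-6,6.1,.5):
            m=cv2.GaussianBlur(ringmask((c0[0]+dx/1e3,c0[1]+dy/1e3,z),x,y,w,h),(0,0),.7)
            best.append((np.corrcoef(m[roi],g[roi])[0,1],c0[0]+dx/1e3,c0[1]+dy/1e3))
    best.sort(); return np.round(best[0],4),np.mean(best[:8],0).round(4)
E
python3 - <<'E'
from fit import *
print("s3 pred .6357 -.0402",[fit("pics/s3.png",(.6345,-.039),z) for z in(.1703,.1722,.1741)])
print("s4 pred .6384 -.0386",[fit("pics/s4.png",(.637,-.039),z,240) for z in(.1317,.1336,.1355)])
E
```

```text
s3 pred .6357 -.0402 [(array([-0.7983,  0.633 , -0.0405]), array([-0.7915,  0.6331, -0.0404])), (array([-0.795 ,  0.6335, -0.0415]), array([-0.7892,  0.6338, -0.0414])), (array([-0.7589,  0.6345, -0.0425]), array([-0.7534,  0.6345, -0.0422]))]
s4 pred .6384 -.0386 [(array([-0.6097,  0.634 , -0.0365]), array([-0.6025,  0.6341, -0.0366])), (array([-0.6165,  0.6345, -0.0375]), array([-0.6109,  0.6348, -0.0376])), (array([-0.5635,  0.6355, -0.0385]), array([-0.557 ,  0.6356, -0.0386]))]
```

Emit:
apply_moves --moves '[{"offset":[0.5,-2,0],"twist":[0,0,0]},{"offset":[0,0,-5],"twist":[0,0,0]},{"offset":[0,0,-5],"twist":[0,0,0]},{"offset":[0,0,-5],"twist":[0,0,0]},{"offset":[0,0,-5],"twist":[0,0,0]},{"offset":[0,0,0],"twist":[0,0,0]},{"offset":[0,0,0],"twist":[0,0,0]},{"offset":[0,0,0],"twist":[0,0,0]}]'

```text
clock: 13.9
tool_pos: [0.6197, -0.0348, 0.2179]
orientation: [3.106, -0.471, 0.001]
ft_force: [-0.4, -0.3, -2.3]
grip_width: 0.405
finger_force: 40.0
```

```bash
python3 - <<'E'
from fit import *
s=state();p=s["tool_pos"];print(p,s["ft_force"])
snap("scene","pics/s5.png")
x,y,w,h,k=245,200,50,60,10
a=np.clip(1.8*cv2.resize(cv2.imread("pics/s5.png")[y:y+h,x:x+w],None,fx=k,fy=k,interpolation=cv2.INTER_CUBIC),0,255).astype('uint8')
f=lambda X:tuple(((np.array(proj("scene",X))-[x,y]+.5)*k).astype(int))
for t in np.linspace(0,6.28,40):
    for r in(.0135,.0185): cv2.circle(a,f([.6363+r*np.cos(t),-.0405+r*np.sin(t),p[2]-.1045]),1,(0,255,255),-1)
cv2.imwrite("pics/c8.png",a)
E
```

```text
[ 0.61969124 -0.03475426  0.21785937] [-0.3716801  -0.31635099 -2.3482851 ]
```

View pics/c8.png

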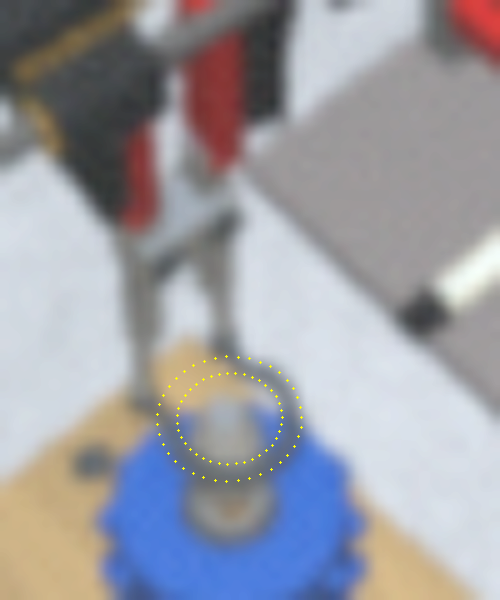

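The yellow target ring is centred on the axle at crop pixel (230,419). It coincides with the clip to about 1 mm, with the axle tip inside the clip. I'll lower in small steps.

Emit:
apply_moves --moves '[{"offset":[0,0,-2],"twist":[0,0,0]},{"offset":[0,0,-2],"twist":[0,0,0]},{"offset":[0,0,-2],"twist":[0,0,0]},{"offset":[0,0,-2],"twist":[0,0,0]},{"offset":[0,0,-2],"twist":[0,0,0]},{"offset":[0,0,-2],"twist":[0,0,0]},{"offset":[0,0,0],"twist":[0,0,0]}]'

```text
clock: 14.65
tool_pos: [0.6194, -0.0348, 0.2052]
orientation: [3.106, -0.471, -0.001]
ft_force: [-0.7, -0.5, -1.3]
grip_width: 0.4
finger_force: 40.0
```

Emit:
apply_moves --moves '[{"offset":[0,0,-2],"twist":[0,0,0]},{"offset":[0,0,-2],"twist":[0,0,0]},{"offset":[0,0,-2],"twist":[0,0,0]},{"offset":[0,0,-2],"twist":[0,0,0]},{"offset":[0,0,-2],"twist":[0,0,0]},{"offset":[0,0,0],"twist":[0,0,0]}]'

```text
clock: 15.25
tool_pos: [0.6194, -0.0348, 0.1952]
orientation: [3.106, -0.471, -0.001]
ft_force: [-1.0, 0.0, -1.4]
grip_width: 0.402
finger_force: 40.0
```

Emit:
apply_moves --moves '[{"offset":[0,0,-2],"twist":[0,0,0]},{"offset":[0,0,-2],"twist":[0,0,0]},{"offset":[0,0,-2],"twist":[0,0,0]},{"offset":[0,0,-2],"twist":[0,0,0]},{"offset":[0,0,-2],"twist":[0,0,0]},{"offset":[0,0,-0.5],"twist":[0,0,0]},{"offset":[0,0,0],"twist":[0,0,0]},{"offset":[0,0,0],"twist":[0,0,0]},{"offset":[0,0,0],"twist":[0,0,0]}]'

```text
clock: 16.15
tool_pos: [0.6196, -0.0348, 0.1852]
orientation: [3.106, -0.471, 0.0]
ft_force: [0.4, 0.1, -2.2]
grip_width: 0.401
finger_force: 40.0
```

```bash
python3 - <<'E'
from fit import *
F=np.array([(lambda s:np.r_[s["tool_pos"],s["ft_force"],s["ft_torque"]])(state()) for _ in range(3)]);print(F.mean(0).round(4));p=F[0,:3]
snap("scene","pics/s6.png")
x,y,w,h,k=250,225,40,40,14
a=np.clip(1.8*cv2.resize(cv2.imread("pics/s6.png")[y:y+h,x:x+w],None,fx=k,fy=k,interpolation=cv2.INTER_CUBIC),0,255).astype('uint8')
f=lambda X:tuple(((np.array(proj("scene",X))-[x,y]+.5)*k).astype(int))
for t in np.linspace(0,6.28,40):
    for r,z,c in((.0135,.0825,(0,255,255)),(.0185,.0825,(0,255,255)),(.0185,.0775,(0,0,255))): cv2.circle(a,f([.6363+r*np.cos(t),-.0405+r*np.sin(t),z]),1,c,-1)
cv2.imwrite("pics/c9.png",a)
E
```

```text
[ 6.1960e-01 -3.4800e-02  1.8520e-01  3.7580e-01  8.9400e-02 -2.2081e+00
  3.9600e-02  6.4800e-02 -2.1000e-03]
```

View pics/c9.png

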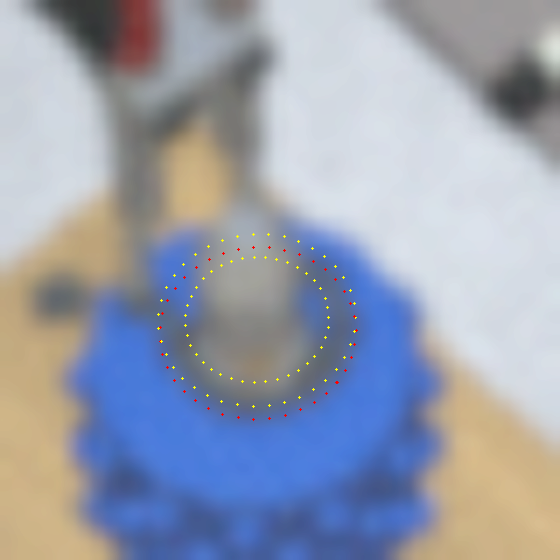

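The clip ring lies on the target outline around the brass groove: its right edge is at (357,325) and its bottom at (255,415), within about 1 mm. The force reading is only the pliers' weight, so I'll hand in.

```bash
python3 -c "
from bench import *
print(close_job())"
```

```text
the job is handed in; nothing more can be done
None
```

The job is handed in, with no verdict returned: I squeezed and released the duster trigger, and the arm is holding the squeezed pliers upright with the spread clip around the axle groove, within about 1 mm of centre by the last picture and with no sign of contact with the axle in the force reading.

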